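Shut and latch the sandwich press

TASK

Put the sandwich press in order for storage: push its half-open lid all the way shut, and then push the red latch lever at its front over, away from you, until it snaps into its locked position against the lid. Do both by pushing on the outside with the fingertips only: do not pinch the lever, do not reach under the lid, do not lift, tip or shove the press along, and leave the other things on the worktop where they stand. Finish clear of everything.

Things in the scene. Friction and masses are not known exactly. Their poses are not given: they have to be found in the camera images.
- press: the sandwich press, black base with a steel lid, 3 kg, standing loose on four rubber feet; base 160 (x) x 210 (y) x 52 mm high. Origin: centre of its underside, on the worktop. Its x axis points from the front (latch) to the back (lid hinge), z up; the front is turned roughly toward the robot (within 0.4 rad). Closed, the lid's black top lies 88 mm above the worktop
- lid (a joint): hinge of the press's lid, rad: 0 = fully shut, grows as the front edge rises (about 1.2 at most). Starts part open, 0.45 to 0.9. The hinge line is parallel to the press's y axis through lid_hinge. A stiff friction hinge: the lid stays where it is left, and about 1 to 6 N on top near its front moves it down
- lid_hinge (a point): point in the middle of the lid's hinge line, in the press's frame at x = +80 mm, z = 57 mm
- lid_push (a point): point on the outer (upper) face of the lid, on its middle line, 135 mm from the hinge line along the lid and 31 mm out from it square to the lid; the lid's front edge is 29 mm further on (plus a 13 mm lip lower down). Its z axis is the outward normal of the lid's top, its x axis runs along the lid toward the hinge. The top face there is flat, 176 mm wide
- lid_plate: the dark grill plate under the lid (136 x 176 x 6 mm), the lid's underside; not to be touched
- latch (a joint): the latch lever's hinge, rad: 0 = open, stable, leaning 0.75 rad from upright toward the front, away from the lid; 1.0 = locked, stable, leaning 0.25 rad from upright back to the lid. A spring drives it away from 0.5 to whichever end is nearer, so beyond about 0.55 it snaps over by itself. At its pad it takes about 4 N to start it, falling to 0 at 0.5
- latch_pivot (a point): middle of the lever's pivot line, which is parallel to the press's y axis; in the press's frame at x = -106 mm, z = 35 mm
- latch_pad (a point): middle of the front face of the lever's red pad, 72 mm from the pivot line along the lever and 7 mm in front of it. Open it is in the press's frame at about x = -160 mm, z = 83 mm; locked at about x = -95 mm, z = 107 mm, so it rises about 25 mm on the way: push with the tips about at the height of this point and rise with it, or the top of the pad comes up under the gripper's body and jams
- latch_front: the red pad on the front of the latch lever, 64 mm wide (along the press's y), 24 mm along the lever, from 60 to 84 mm from the pivot, 6 mm thick; push on this. Origin: on the pivot line
- latch_back: the steel plate on the back of the red pad (lid side), 58 mm wide, 18 mm along the lever, 5 mm thick. Origin: on the pivot line
- salt: glass salt shaker with a grey cap, 44 mm across, 90 mm tall, loose, stands to the left of the press; origin under its centre
- spice_red: spice jar with a red cap, 45 mm across, 106 mm tall, loose, stands to the right of the press; origin under its centre
- yoghurt: white-blue yoghurt tub, 72 mm across, 72 mm tall, loose, stands to the front right of the press; origin under its centre
- white_mug: white mug, 82 mm across, 94 mm tall, loose; origin under its centre
- glass: drinking glass, 84 mm across, 89 mm tall, loose; origin under its centre
- lemon: lemon, 78 x 55 x 56 mm, loose, lies to the front left of the press; origin under its centre

How it is judged:
By the outcome, as a careful person would: the job done as asked, in the order asked, and still so for the second after the job is handed in, with the robot touching nothing.
It also fails if it takes over 42 s, if anything falls off the work surface, if the arm or the gripper's body presses on something with over 40 N, if the wrist force passes 120 N, or if a joint passes its speed limit or range.

ROBOT

A 7-joint arm with a two-finger parallel gripper is mounted at the origin on the work surface; the furniture and walls round the work are solid. World frame = base frame: x ahead of the robot, y to its left, z up, the work surface at z = 0. Lengths are in mm, angles in rad, forces in N, time in s.
With the tool pointing down it reaches from about 400 to 875 mm from the base axis. Payload 4.4 kg.
Tool frame: the origin (TCP) lies midway between the tips of the shut fingers; the grasp point (between the pads) lies ctrl.grip_depth behind it (ctrl.grip_depth is the distance from the TCP to the grasp point, in mm); z points along the fingers, y is the line along which they close (so a half turn about z gives the same grasp; the last joint's range is limited). The gripper opens to 85 mm and grips with 20 to 120 N. Pads are 22 mm wide; open, the fingers measure 114 mm over their backs; the gripper's body (76 mm by 85 mm) begins 54 mm behind the grasp point. The pads swing forward as they close: fully open they stand 13 mm farther back than shut.
Start: joints at [1.056, 0.628, 0.038, 1.517, -0.027, 0.996, -0.02], TCP at [282.053, -585.631, 231.313] pointing down, gripper open.
Joint ranges: [-3.06, 3.06], [-0.37, 2.12], [-1.25, 1.32], [0.18, 2.47], [-1.1, 4.24], [0.23, 1.98], [-2.94, 2.94]. Speed limits (rad/s): [2.57, 2.57, 3.14, 3.14, 3.14, 3.14, 3.14].

INTERFACE

Orientations are given as [roll, pitch, yaw] about the fixed x, y, z axes, in that order (R = Rz(yaw) Ry(pitch) Rx(roll)).
In Python, from cell import ctrl gives the robot as it stands.
- The arm moves only by the tool carry_out, never from a script. Its argument "deltas" is one flat list of numbers, 7 for each row, row after row: the turn, a rotation vector about the tool's x, y, z in degrees, then the shift along the tool's x, y, z in m, then the closure, from -1 (fully open) to 1 (shut). In form: [wx, wy, wz, dx, dy, dz, claw, wx, wy, wz, dx, dy, dz, claw, ...]. A call has 1 to 12 rows; each row shifts and turns the commanded pose from where the row before left it, along the tool's axes as they then stand; what a row does not reach is not made up. A row lasts 1/8 s, in which the tool goes at most 62.5 mm and 10.7 degrees, less where a joint would pass 70% of its speed; a pose out of reach is approached as far as the arm can. A call with a gripper value outside its range is refused whole. The fingers move at their own pace and stop on an object; the grip force is fixed at half the most. Time passes only in rows, so rows that do not move let the fingers close. It gives the time, the measured TCP pose, the force, the opening and the grip force at its end, in the units of the state.
- ctrl.read_state(): the state, without advancing time (a new reading comes with each control period).
- ctrl.get_image(name): name is "scene" or "top" or "wrist"; returns the picture (384x512x3 uint8, red, green, blue); there is no depth.
- ctrl.calibration(name): a dict with "mtx" (3x3 intrinsics, pixels), "R" (3x3) and "t" (3): a world point X has camera coordinates R X + t. Camera axes: x right, y down, z forward; pixel columns grow to the right and rows downward; lengths in mm; the calibration is good to about 2 mm. A picture is of the moment at which its call begins: read the wrist's pose just before it. calibration takes no time and is no camera call; for the wrist camera it gives the pose at the moment of the call.
- ctrl.finish_job(): hands the job in; it is judged then, once.
The state is a dict: "clock": time; "qpos": joint angles; "qd": joint speeds; "tau": joint torques, N m; "eef_pos": TCP position; "tool_rot": TCP orientation; "force": force on the tool from outside, world axes, zero at the start; "torque": the same for the moment, N m; "width": finger opening in mm; "gripper_force": force on a finger pad.
Only numpy, scipy, OpenCV 4.12 (cv2) and the standard library are available. Lean on these libraries where they do the work, as an engineer would, in place of code of your own. Each camera call takes 0.05 s, during which the arm holds its last target. There are 200 camera calls.

## Working session

There is one attempt and no reset: what is moved stays moved. The work goes in short steps, Python scripts to look and compute and a tool call to move; the robot and the scene stay as the last step left them, time stands still between calls to the robot, and variables do not carry over. Pictures are saved under pics/ and viewed, at most 10 in all, crops included, and the job is handed in when it is done.

Besides the shell and the picture viewer there is one more tool, called after "Request:" as name(argument=value, ...) on one line, values as JSON. carry_out: Moves the arm, as the interface text tells. Its arguments: {"type":"object","properties":{"deltas":{"type":"array"}},"required":["deltas"]}

```bash
mkdir -p pics; ls; python3 - <<'E'
from cell import ctrl
import cv2,numpy as np
s=ctrl.read_state();print({k:np.round(v,3) for k,v in s.items()},ctrl.grip_depth)
for n in("scene","top"):
    im=ctrl.get_image(n);cv2.imwrite(f"pics/{n}0.png",im[:,:,::-1])
    c=ctrl.calibration(n);print(n,np.round(c["mtx"],1).tolist(),np.round(c["R"],3).tolist(),np.round(c["t"],1), np.round(-np.array(c["R"]).T@c["t"]))
E
```

```text
pics
{'clock': np.float64(0.0), 'qpos': array([ 1.056,  0.629,  0.038,  1.518, -0.027,  0.996, -0.02 ]), 'qd': array([-0.001, -0.   , -0.001, -0.   ,  0.   , -0.   , -0.   ]), 'tau': array([-0.0000e+00, -5.6340e+01,  1.2260e+00, -1.9345e+01,  1.1000e-02,
        1.0000e-02, -0.0000e+00]), 'eef_pos': array([ 281.792, -585.039,  230.358]), 'tool_rot': array([-3.14 ,  0.   ,  0.449]), 'force': array([-1.086,  0.497,  0.036]), 'torque': array([0.014, 0.035, 0.031]), 'gripper_force': np.float64(0.0), 'width': np.float64(85.744)} 18.700000000000003
scene [[477.0, 0.0, 256.3], [0.0, 477.0, 187.6], [0.0, 0.0, 1.0]] [[0.711, -0.703, -0.004], [-0.308, -0.307, -0.9], [0.632, 0.641, -0.435]] [-443.3  184.3 1165.6] [ -364. -1003.   671.]
top [[361.7, 0.0, 252.5], [0.0, 361.7, 193.0], [0.0, 0.0, 1.0]] [[-0.025, -1.0, 0.003], [-0.994, 0.024, -0.11], [0.11, -0.006, -0.994]] [ -69.1  520.  1083.7] [ 395.  -75. 1135.]
```

View pics/scene0.png

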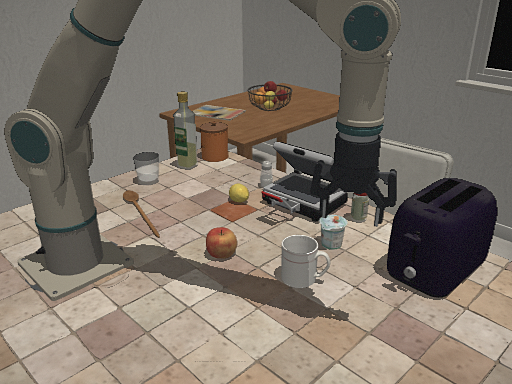

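View pics/top0.png

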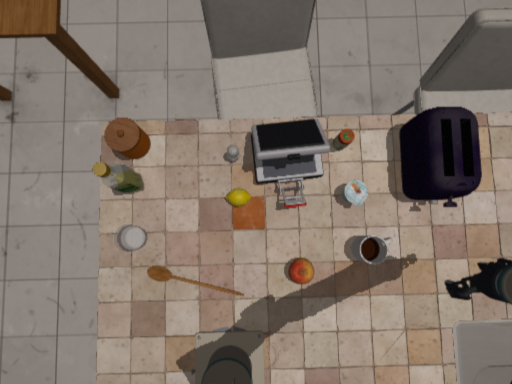

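The top view shows the press centred near (288,152), the red pad near (293,206), salt (232,153), red jar (345,138), yoghurt (356,192) and lemon (238,197). I'll enlarge the press in both views and measure the red pad.

```bash
cat > h.py <<'E'
import numpy as np,cv2
from cell import ctrl
def ray(n,u,v):
    c=ctrl.calibration(n);R=np.array(c["R"]);t=np.array(c["t"])
    d=R.T@np.linalg.inv(c["mtx"])@[u,v,1];return -R.T@t,d/np.linalg.norm(d)
def onz(n,u,v,z):
    o,d=ray(n,u,v);return o+d*(z-o[2])/d[2]
def proj(n,X):
    c=ctrl.calibration(n);p=np.array(c["mtx"])@(np.array(c["R"])@np.array(X,float)+c["t"]);return p[:2]/p[2]
def tri(p,q):
    (a,d),(b,e)=ray(*p),ray(*q);s=np.linalg.lstsq(np.c_[d,-e],b-a,rcond=None)[0]
    P,Q=a+s[0]*d,b+s[1]*e;return (P+Q)/2,np.linalg.norm(P-Q)
E
python3 - <<'E'
from h import *
t=cv2.imread("pics/top0.png");s=cv2.imread("pics/scene0.png")
cv2.imwrite("pics/c1.png",cv2.resize(t[112:217,230:362],None,fx=5,fy=5,interpolation=cv2.INTER_CUBIC))
cv2.imwrite("pics/c2.png",cv2.resize(s[130:235,235:385],None,fx=5,fy=5,interpolation=cv2.INTER_CUBIC))
E
```

```text
(no output)
```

View pics/c1.png

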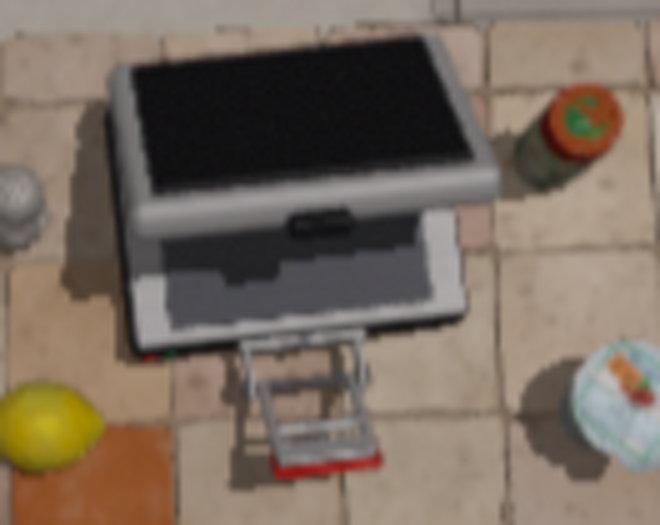

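View pics/c2.png

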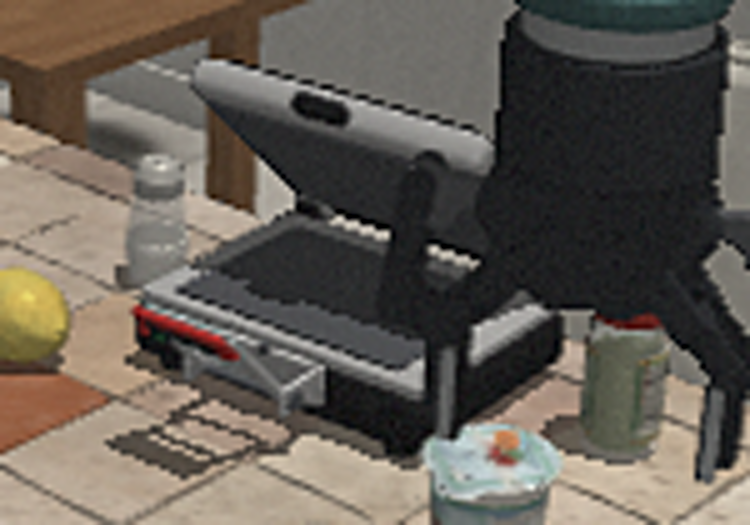

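c1 (top, ×5, offset 230,112): base front edge from (137,348) to (465,317), red pad's ends (274,472)–(382,460), lid lip (320,222). c2 (scene, ×5, offset 235,130): pad ends (137,312)–(235,354), lip (320,107).

```bash
python3 - <<'E'
from h import *
T=lambda x,y:("top",230+x/5,112+y/5); S=lambda x,y:("scene",235+x/5,130+y/5)
L=onz(*T(137,348),50);R=onz(*T(465,317),50);d=R-L
print("front",L,R,np.linalg.norm(d))
yaw1=np.arctan2(d[0],-d[1]);print("yaw",yaw1)
pl,e1=tri(T(274,470),S(137,312));pr,e2=tri(T(382,458),S(235,354));lip,e3=tri(T(320,222),S(320,107))
print(pl,e1,pr,e2,np.linalg.norm(pr-pl),"lip",lip,e3)
d2=pr-pl;print("yaw pad",np.arctan2(d2[0],-d2[1]))
# red mask minAreaRect in top
im=cv2.imread("pics/top0.png").astype(int);m=((im[:,:,2]>110)&(im[:,:,1]<60)&(im[:,:,0]<60))
m[:195]=0;m[212:]=0;m[:,:280]=0;m[:,310:]=0
v,u=np.nonzero(m);print(len(u),u.min(),u.max(),v.min(),v.max(),np.polyfit(u,v,1))
yaw=0.09 if False else yaw1
for yaw in(yaw1,):
    ex=np.array([np.cos(yaw),np.sin(yaw),0]);ey=np.array([-np.sin(yaw),np.cos(yaw),0])
    C=(L+R)/2+80*ex;C[2]=0;print("C",C)
    for n,P in(("pl",pl),("pr",pr),("lip",lip)):
        r=P-C;print(n,r@ex,r@ey,r[2])
    def W(x,y,z):return C+x*ex+y*ey+[0,0,z]
    for n,P in dict(bl=(-80,105,0),br=(-80,-105,0)).items():
        print(n,"scene crop",(proj("scene",W(*P))-[235,130])*5)
    # lid angle vs. projected front edge: lid corner top, dist 164, 31 out
    for q in(.45,.55,.65,.75,.85):
        def lidp(r,o,y):return W(80-r*np.cos(q)+o*np.sin(q),y,57+r*np.sin(q)+o*np.cos(q)) 
        print(q,[np.round((proj("top",lidp(135+a,31,y))-[230,112])*5) for a,y in((29,0),)],np.round((proj("scene",lidp(164,31,0))-[235,130])*5),lidp(135,31,0))
for n,u,v,z in(("salt",232,150,90),("spice",346.5,136,106),("yog",356,192,72),("lemon",238,197,28),("mug",373,249,94)):print(n,onz("top",u,v,z))
E
```

```text
front [550.04021614 -97.31849732  50.        ] [ 564.19575416 -296.91039192   50.        ] 200.09323738436814
yaw 0.07080385383443866
[ 472.33576188 -175.1189549    87.64369011] 2.839321367806518 [ 479.28241952 -240.01148689   82.45733887] 5.9056465862653305 65.46903848267442 lip [ 598.37121791 -195.56871656  179.07548899] 1.9269394254061636
yaw pad 0.10664252917752391
41 285 305 203 207 [-1.33866217e-01  2.44577715e+02]
C [ 636.91754148 -191.45486783    0.        ]
pl -163.01373298550683 27.938272802407376 87.64369010693758
pr -160.675283858212 -37.283107253029556 82.45733886649771
lip -38.74077702421353 -1.3765928113124115 179.07548899136745
bl scene crop [127.12259243 358.63438654]
br scene crop [412.3591442  472.48237673]
0.45 [array([317., 257.])] [298. 152.] [ 608.911461   -193.44112653  143.63420728]
0.55 [array([318., 234.])] [311. 126.] [ 618.07735862 -192.79105899  153.99103609]
0.65 [array([318., 208.])] [324. 100.] [ 628.2288319  -192.07109205  163.37876253]
0.75 [array([317., 179.])] [338.  77.] [ 639.26445069 -191.28841938  171.70358754]
0.85 [array([317., 150.])] [353.  55.] [ 651.07395072 -190.45086118  178.88233222]
salt [640.06488232 -24.19978198  90.        ]
spice [ 669.91290731 -359.36975753  106.        ]
yog [ 508.74008097 -387.82180142   72.        ]
lemon [506.84070373 -36.88754421  28.        ]
mug [ 341.94193986 -420.5967122    94.        ]
```

Request:
carry_out(deltas=[0, 0, 10.4, 0, 0, 0, 1, 0, 0, 10.4, 0, 0, 0, 1, 0, 0, 0, 0.03, -0.03, 0, 1, 0, 0, 0, 0.03, -0.03, 0, 1, 0, 0, 0, 0.03, -0.03, 0, 1, 0, 0, 0, 0.03, -0.03, 0, 1, 0, 0, 0, 0.03, -0.03, 0, 1, 0, 0, 0, 0.03, -0.03, 0, 1, 0, 0, 0, 0.03, -0.03, 0, 1, 0, 0, 0, 0.03, -0.03, 0, 1, 0, 0, 0, 0.03, -0.03, 0, 1, 0, 0, 0, 0.03, -0.03, 0, 1])

```text
clock: 1.6
eef_pos: [555.8, -259.8, 230.9]
tool_rot: [-3.141, 0.001, 0.086]
force: [1.2, 0.7, -0.1]
width: -0.2
gripper_force: 0.0
```

Request:
carry_out(deltas=[0, 0, 0, 0.025, -0.021, 0, 1, 0, 0, 0, 0.025, -0.021, 0, 1, 0, 0, 0, 0.025, -0.02, 0, 1, 0, 0, 0, 0, 0, 0.02, 1, 0, 0, 0, 0, 0, 0.02, 1, 0, 0, 0, 0, 0, 0.01, 1, 0, 0, 0, 0, 0, 0, 1])

```text
clock: 2.48
eef_pos: [623.5, -192.9, 180.6]
tool_rot: [-3.141, 0.002, 0.085]
force: [0.3, -0.1, -0.2]
width: 0.3
gripper_force: 0.0
```

```bash
python3 - <<'E'
from h import *
im=ctrl.get_image("scene")[:,:,::-1];w=ctrl.get_image("wrist")[:,:,::-1]
a=cv2.resize(im[90:240,215:415],(640,480),interpolation=cv2.INTER_CUBIC)[:, :]
b=cv2.resize(w,(0,0),fx=.0+0.3125*1,fy=.3125)
cv2.imwrite("pics/s2.png",np.vstack([a,np.hstack([b,np.zeros((120,480,3),np.uint8)])]));print(ctrl.read_state()["eef_pos"])
E
```

```text
[ 624.98408506 -193.02297841  181.46424157]
```

View pics/s2.png

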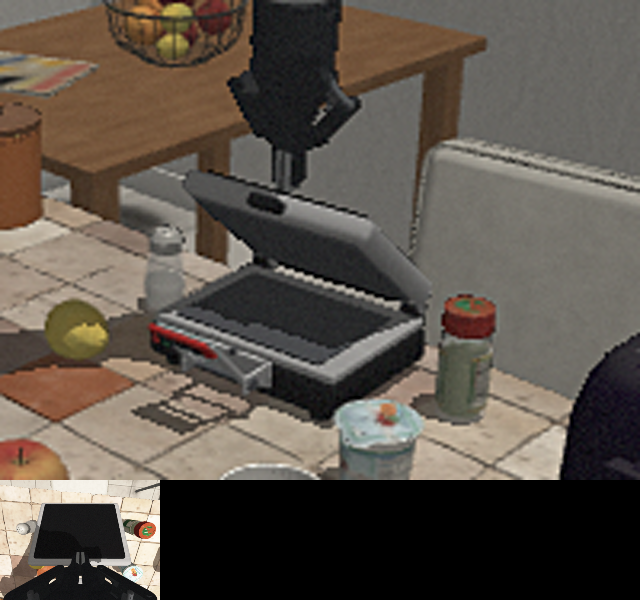

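The tips are over the lid's upper face, just behind its front edge, as planned. Next I follow the lid's arc down.

Request:
carry_out(deltas=[0, 0, 0, 0, 0, 0.01, 1, 0, 0, 0, 0, 0, 0.01, 1, 0, 0, 0, -0.006, 0, 0.006, 1, 0, 0, 0, -0.006, 0, 0.006, 1, 0, 0, 0, -0.004, 0, 0.005, 1, 0, 0, 0, -0.004, 0, 0.005, 1, 0, 0, 0, -0.004, 0, 0.006, 1, 0, 0, 0, -0.004, 0, 0.006, 1])

```text
clock: 3.58
eef_pos: [596.5, -195.2, 126.9]
tool_rot: [-3.142, -0.0, 0.086]
force: [0.8, -0.2, 0.7]
width: 0.4
gripper_force: 0.4
```

Request:
carry_out(deltas=[0, 0, 0, -0.003, 0, 0.006, 1, 0, 0, 0, -0.003, 0, 0.006, 1, 0, 0, 0, -0.003, 0, 0.006, 1, 0, 0, 0, -0.002, 0, 0.007, 1])

```text
clock: 4.08
eef_pos: [585.3, -196.3, 101.9]
tool_rot: [-3.141, 0.001, 0.086]
force: [-0.7, -0.9, 1.8]
width: -0.1
gripper_force: 0.5
```

```bash
python3 - <<'E'
from h import *
im=ctrl.get_image("scene")[:,:,::-1]
cv2.imwrite("pics/s3.png",cv2.resize(im[90:240,215:415],(640,480),interpolation=cv2.INTER_CUBIC));s=ctrl.read_state();print(s["eef_pos"],s["force"])
E
```

```text
[ 584.3978617  -196.14853511  100.90309915] [-0.95871739 -0.70357322 -0.43463699]
```

View pics/s3.png

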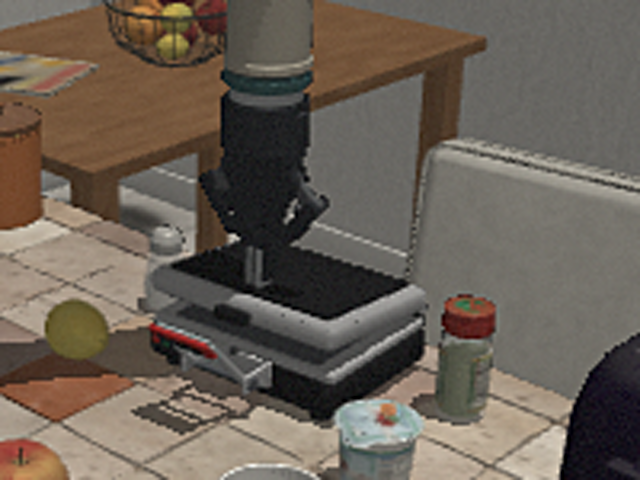

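The lid follows the tips and is nearly shut, and the press hasn't moved (front corner still at (322,420)). Continuing.

Request:
carry_out(deltas=[0, 0, 0, -0.002, 0, 0.005, 1, 0, 0, 0, -0.001, 0, 0.005, 1, 0, 0, 0, 0, 0, 0.003, 1, 0, 0, 0, 0, 0, 0.001, 1, 0, 0, 0, 0, 0, 0, 1])

```text
clock: 4.75
eef_pos: [583.1, -196.4, 88.3]
tool_rot: [3.141, -0.0, 0.086]
force: [0.6, 0.0, 0.3]
width: -0.3
gripper_force: 0.0
```

Request:
carry_out(deltas=[0, 0, 0, 0, 0, 0.002, 1, 0, 0, 0, 0, 0, 0.001, 1, 0, 0, 0, 0, 0, 0, 1])

```text
clock: 5.12
eef_pos: [583.4, -196.5, 88.0]
tool_rot: [3.141, -0.002, 0.086]
force: [-4.5, 2.1, 17.2]
width: 0.2
gripper_force: 8.9
```

The lid is shut: contact at z = 88 mm with 17 N. Next I lift, move back in front of the lever, and tilt the tool so the tips lead.

Request:
carry_out(deltas=[0, 0, 0, 0, 0, -0.02, 1, 0, 0, 0, 0, 0, -0.03, 1, 0, 0, 0, 0, 0, -0.03, 1, 0, 0, 0, -0.03, 0, -0.01, 1, 0, 0, 0, -0.03, 0, 0, 1, 0, 0, 0, -0.03, 0, 0, 1, 0, 0, 0, -0.03, 0, 0, 1, 0, 0, 0, -0.028, 0, 0, 1, 0, 10, 0, 0, 0, 0, 1, 0, 10, 0, 0, 0, 0, 1, 0, 10, 0, 0, 0, 0, 1, 0, 0, 0, 0, 0, 0, 1])

```text
clock: 6.62
eef_pos: [442.6, -195.1, 177.9]
tool_rot: [-3.089, -0.333, 0.088]
force: [-0.2, 0.7, -0.2]
width: -0.0
gripper_force: 0.0
```

```bash
python3 - <<'E'
from h import *
from scipy.spatial.transform import Rotation as Ro
s=ctrl.read_state();P=s["eef_pos"];R=Ro.from_euler("xyz",s["tool_rot"]).as_matrix();print(P,s["tool_rot"])
print(R.round(3).tolist(),"to pre",R.T@(np.array([437.5,-208,80])-P))
im=ctrl.get_image("scene")[:,:,::-1]
cv2.imwrite("pics/s4.png",cv2.resize(im[90:240,215:415],(640,480),interpolation=cv2.INTER_CUBIC))
im=ctrl.get_image("top")[:,:,::-1];print(onz("top",301,271,38)); cv2.imwrite("pics/t4.png",im)
E
```

```text
[ 442.57467354 -195.1185262   177.87268764] [-3.0893671  -0.33255352  0.08800959]
[[0.942, 0.105, 0.32], [0.083, -0.993, 0.081], [0.326, -0.049, -0.944]] to pre [-37.79956778  17.09245774  89.72061206]
[ 279.6412656  -220.41664224   38.        ]
```

View pics/s4.png

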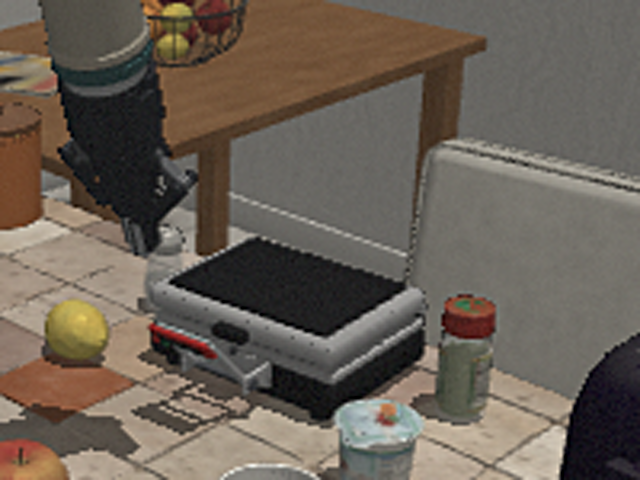

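The lid is fully shut and the lever is still open (pad at about (182,340)). The tool's tilt stopped at 19°, which is enough. Lowering in front of the pad.

Request:
carry_out(deltas=[0, -4, 0, 0, 0, 0, 1, 0, 0, 0, -0.005, 0.003, 0.016, 1, 0, 0, 0, -0.005, 0.003, 0.016, 1, 0, 0, 0, -0.005, 0.003, 0.015, 1, 0, 0, 0, -0.005, 0.002, 0.015, 1, 0, 0, 0, -0.005, 0.002, 0.015, 1, 0, 0, 0, -0.005, 0.002, 0.015, 1, 0, 0, 0, 0, 0, 0, 1])

```text
clock: 7.72
eef_pos: [444.2, -209.1, 87.4]
tool_rot: [-3.083, -0.253, 0.094]
force: [-0.2, 0.7, 0.6]
width: 0.3
gripper_force: 0.0
```

```bash
python3 - <<'E'
from h import *
from scipy.spatial.transform import Rotation as Ro
s=ctrl.read_state();P=s["eef_pos"];R=Ro.from_euler("xyz",s["tool_rot"]).as_matrix();print(P,s["tool_rot"],s["qpos"])
C=np.array([636.8,-190.3,0]);a=.085;M=np.array([[np.cos(a),-np.sin(a),0],[np.sin(a),np.cos(a),0],[0,0,1]])
tx=R[:,0]
print("local",M.T@(P-C),"toolx local",M.T@tx)
for th in(0,.15,.3,.45,.6,.7):
    f=.75-th;p=np.array([-106-72*np.sin(f)-7*np.cos(f),-4,35+72*np.cos(f)-7*np.sin(f)])
    tcp=C+M@(p-11*(M.T@tx));print(th,p.round(),(R.T@(tcp-P)).round(1))
im=ctrl.get_image("scene")[:,:,::-1]
cv2.imwrite("pics/s5.png",cv2.resize(im[130:230,225:345],(720,600),interpolation=cv2.INTER_CUBIC))
E
```

```text
[ 444.22704286 -209.11349649   87.3615308 ] [-3.08285942 -0.25340017  0.09438459] [ 0.50407319  0.61670713  0.02338288  2.24238936 -1.09733342  0.23337057
  0.12092887]
local [-193.47492834   -2.39657581   87.3615308 ] toolx local [0.96802298 0.00908476 0.25069699]
0 [-160.   -4.   83.] [20.1  2.7 12.5]
0.15 [-152.   -4.   90.] [29.5  2.4  7.1]
0.3 [-144.   -4.   97.] [39.6  2.3  3.2]
0.45 [-134.   -4.  102.] [50.2  2.2  0.9]
0.6 [-124.   -4.  105.] [61.   2.3  0.1]
0.7 [-117.   -4.  107.] [68.2  2.4  0.5]
```

View pics/s5.png

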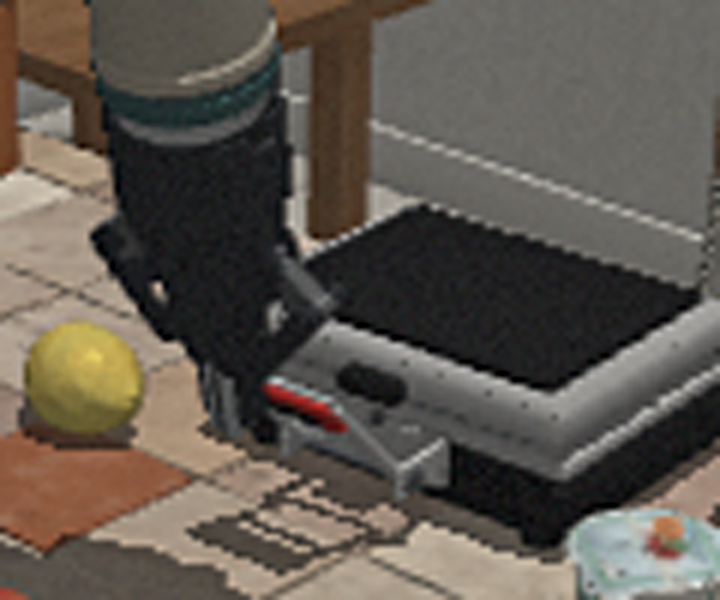

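Scene crop (×6, offset 225,130): the tips are near (225,420) and the red pad runs from (265,385) to (345,425). I'll check both projections before pushing.

```bash
python3 - <<'E'
from h import *
f=lambda X:((proj("scene",X)-[225,130])*6).round()
C=np.array([636.8,-190.3,0]);a=.085;M=np.array([[np.cos(a),-np.sin(a),0],[np.sin(a),np.cos(a),0],[0,0,1]])
print("tcp",f(ctrl.read_state()["eef_pos"]))
for y in(28,-4,-36):print(y,f(C+M@[-160,y,83]))
E
```

```text
tcp [230. 418.]
28 [227. 383.]
-4 [281. 403.]
-36 [337. 424.]
```

Request:
carry_out(deltas=[0, -3, 0, 0.006, 0, 0.006, 1, 0, 0, 0, 0.008, 0, 0.006, 1, 0, 0, 0, 0.005, 0, 0.002, 1, 0, 0, 0, 0.005, 0, -0.002, 1, 0, 0, 0, 0.005, 0, -0.002, 1])

```text
clock: 8.4
eef_pos: [470.8, -205.1, 83.7]
tool_rot: [-3.082, -0.198, 0.097]
force: [-6.3, -0.2, 3.1]
width: -0.0
gripper_force: 2.8
```

```bash
cat > st.py <<'E'
from h import *
from scipy.spatial.transform import Rotation as Ro
s=ctrl.read_state();P=s["eef_pos"];R=Ro.from_euler("xyz",s["tool_rot"]).as_matrix();print(P,s["tool_rot"],s["qpos"][4:6],s["force"])
C=np.array([636.8,-190.3,0]);a=.085;M=np.array([[np.cos(a),-np.sin(a),0],[np.sin(a),np.cos(a),0],[0,0,1]])
tx=R[:,0]
print("local",M.T@(P-C))
for th in(0,.15,.3,.45,.6,.7):
    f=.75-th;p=np.array([-106-72*np.sin(f)-7*np.cos(f),-4,35+72*np.cos(f)-7*np.sin(f)])
    tcp=C+M@(p-11*(M.T@tx));print(th,p.round(),(R.T@(tcp-P)).round(1))
E
python3 st.py
```

```text
[ 470.78620816 -205.06342089   83.71845017] [-3.08205966 -0.19839488  0.0968497 ] [-0.96945411  0.35908202] [-6.28672923 -0.2419959   3.07540378]
local [-166.66780824   -0.61593389   83.71845017]
0 [-160.   -4.   83.] [-4.9  3.6  1.8]
0.15 [-152.   -4.   90.] [ 4.2  3.3 -4. ]
0.3 [-144.   -4.   97.] [14.1  3.2 -8.5]
0.45 [-134.   -4.  102.] [ 24.6   3.1 -11.4]
0.6 [-124.   -4.  105.] [ 35.3   3.1 -12.8]
0.7 [-117.   -4.  107.] [ 42.6   3.2 -12.7]
```

Request:
carry_out(deltas=[0, 0, 0, 0.005, 0, -0.003, 1, 0, 0, 0, 0.005, 0, -0.003, 1, 0, 0, 0, 0.005, 0, -0.002, 1, 0, 0, 0, 0.005, 0, -0.002, 1])

```text
clock: 8.9
eef_pos: [492.0, -204.0, 98.3]
tool_rot: [-3.084, -0.202, 0.1]
force: [-0.4, 0.0, -0.4]
width: -0.3
gripper_force: 0.2
```

```bash
python3 st.py; python3 - <<'E'
from h import *
im=ctrl.get_image("scene")[:,:,::-1]
cv2.imwrite("pics/s6.png",cv2.resize(im[130:230,225:345],(720,600),interpolation=cv2.INTER_CUBIC))
E
```

```text
[ 492.02883028 -204.02636548   98.28303946] [-3.08411274 -0.20208328  0.09959053] [-0.9169512   0.42357738] [-0.39491136  0.02211234 -0.41475077]
local [-145.41383529   -1.38607198   98.28303946]
0 [-160.   -4.   83.] [-28.6   3.1  11.9]
0.15 [-152.   -4.   90.] [-19.5   2.9   6.1]
0.3 [-144.   -4.   97.] [-9.6  2.7  1.7]
0.45 [-134.   -4.  102.] [ 0.9  2.7 -1.2]
0.6 [-124.   -4.  105.] [11.6  2.8 -2.5]
0.7 [-117.   -4.  107.] [18.9  2.9 -2.5]
```

View pics/s6.png

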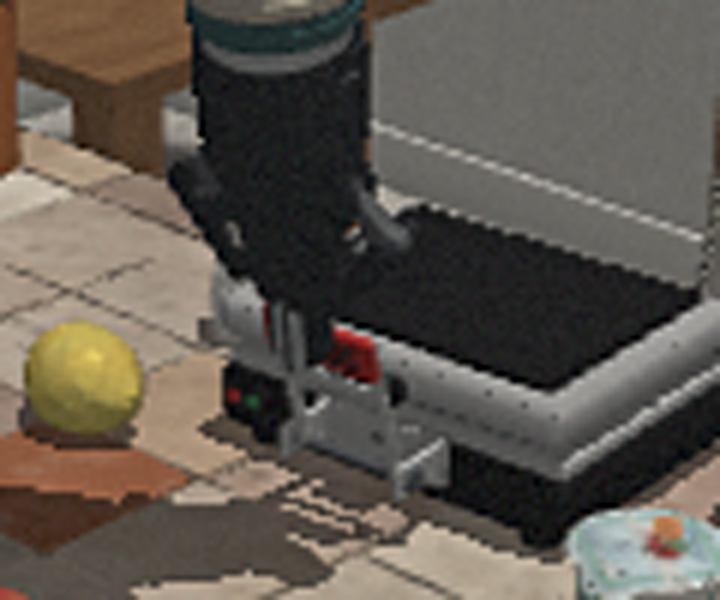

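The pad is near upright, with tips and pad at about (300,340), and the force is almost gone, so this is near the snap point. A little further.

Request:
carry_out(deltas=[0, 0, 0, 0.005, 0, -0.001, 1, 0, 0, 0, 0.005, 0, -0.001, 1, 0, 0, 0, 0.005, 0, 0, 1, 0, 0, 0, 0.005, 0, 0, 1, 0, 0, 0, 0, 0, 0, 1])

```text
clock: 9.57
eef_pos: [510.8, -202.2, 103.9]
tool_rot: [-3.084, -0.201, 0.1]
force: [-0.3, 0.5, -0.7]
width: -0.2
gripper_force: 0.0
```

Request:
carry_out(deltas=[0, 0, 0, -0.015, 0, -0.003, 1, 0, 0, 0, -0.02, 0, -0.004, 1, 0, 0, 0, -0.02, 0, -0.004, 1, 0, 0, 0, -0.01, 0, -0.02, 1, 0, 0, 0, 0, 0, -0.03, 1, 0, 0, 0, 0, 0, -0.04, 1, 0, 0, 0, 0, 0, -0.04, 1, 0, 0, 0, 0, 0, -0.03, 1, 0, 0, 0, 0, 0, 0, 1])

```text
clock: 10.7
eef_pos: [413.4, -222.7, 259.8]
tool_rot: [-3.086, -0.205, 0.098]
force: [0.6, 0.1, -0.3]
width: 0.0
gripper_force: 0.0
```

```bash
python3 - <<'E'
from h import *
im=ctrl.get_image("scene")[:,:,::-1];t=ctrl.get_image("top")[:,:,::-1]
a=cv2.resize(im[130:230,235:385],(600,400),interpolation=cv2.INTER_CUBIC)
b=cv2.resize(t[115:215,225:370],(290,200),interpolation=cv2.INTER_CUBIC)
cv2.imwrite("pics/s7.png",np.vstack([a,np.hstack([b,np.zeros((200,310,3),np.uint8)])]))
C=np.array([636.8,-190.3,0]);A=.085;M=np.array([[np.cos(A),-np.sin(A),0],[np.sin(A),np.cos(A),0],[0,0,1]])
for y in(28,-4,-36):print((proj("scene",C+M@[-95,y,107])-[235,130])*4)
E
```

```text
[169.94534064 193.32195514]
[206.01191933 205.62067997]
[243.10765574 218.27034819]
```

View pics/s7.png

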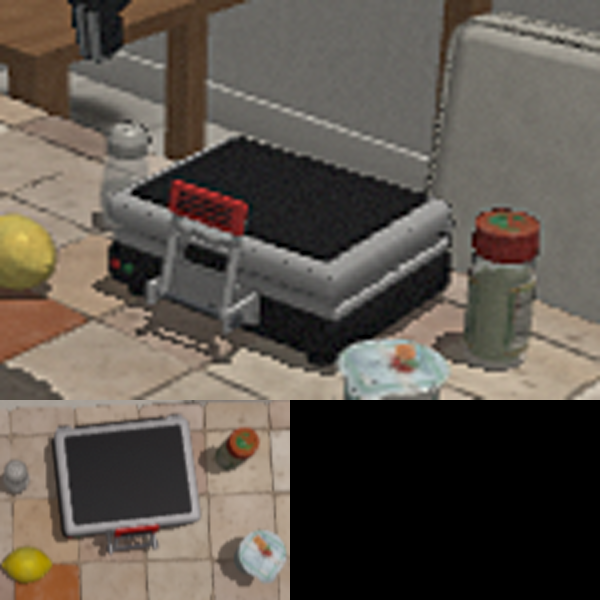

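The pad's centre is at (208,207) and the predicted locked position is (206,206), so the lever is locked. The lid is shut, the neighbours are where they were, and the arm is clear.

```bash
python3 -c "
from cell import ctrl
print(ctrl.finish_job())"
```

```text
the job is handed in; nothing more can be done
None
```

The job is handed in at about 11 s of the 42 s allowed: the lid is shut, the latch is snapped into its locked position, nothing else appears to have moved, and the arm finished clear of everything.

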